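# Seat and clamp a battery module in the repair fixture

### The arm

A 6-joint arm with a two-finger parallel gripper is mounted at the origin on the work surface. World frame = base frame: x ahead of the robot, y to its left, z up, the work surface at z = 0. Lengths are in m, angles in degrees, forces in N, time in s.
With the tool pointing down it reaches from about 0.35 to 0.875 m from the base axis. Payload 4.2 kg.
Tool frame: the origin (TCP) lies midway between the tips of the shut fingers; the grasp point (between the pads) lies 19 mm behind it; z points along the fingers, y is the line along which they close (so a half turn about z gives the same grasp; the last joint's range is limited). The gripper opens to 87 mm and grips with 3 to 60 N. Pads are 19 mm wide; open, the fingers measure 117 mm over their backs; the gripper's body (75 mm by 190 mm) begins 51 mm behind the grasp point.
Start: joints at [14.817, 22.042, 0.453, 0, -68.411, -14.817], TCP at [0.625, 0, 0.223] pointing down, gripper open.
Joint ranges: [-179.83, 179.83], [-69.29, 118.12], [-61.27, 80.66], [-181.25, 117.63], [-171.15, -9.14], [-177.46, 177.46]. Speed limits (degrees/s): [159.86, 159.86, 180, 180, 180, 180].

### API

Orientations are given as a 3x3 rotation matrix whose columns are the frame's x, y, z axes.
In Python, from station import r, cams gives the robot as it stands.
- The arm moves only by the tool play_rows, never from a script. Its argument "commands" is text: rows parted by semicolons, each of 6 numbers parted by spaces: the shift along the world's x, y, z normalised to -1 to 1, where 1 is 30 mm, then the turn, a rotation vector about the world's x, y, z normalised to -1 to 1, where 1 is 0.15 rad. A call has 1 to 20 rows; each row shifts and turns the commanded pose from where the row before left it; what a row does not reach is not made up. A row lasts 1/10 s, in which the tool goes at most 50 mm and 8.59 degrees, less where a joint would pass 70% of its speed; a pose out of reach is approached as far as the arm can. A call with a number of a shift or a turn outside -1 to 1 is refused whole. A call with a gripper value outside its range is refused whole. "grip" is the finger opening in mm, from 0 to 87, set as the call begins (left out, the last holds). The fingers move at their own pace and stop on an object; the grip force is fixed at half the most. Time passes only in rows, so rows that do not move let the fingers close. It gives the time, the measured TCP pose, the force, the opening and the grip force at its end, in the units of the state.
- r.sense(): the state, without advancing time (a new reading comes with each control period).
- cams.capture(name): name is "scene" or "side" or "wrist"; returns (picture, depth): 420x560x3 uint8, blue, green, red; 420x560 float32, m along the optical axis (not along the pixel's ray), 0 where there is no reading.
- cams.camera_info(name): a dict with "mtx" (3x3 intrinsics, pixels), "R" (3x3) and "t" (3): a world point X has camera coordinates R X + t. Camera axes: x right, y down, z forward; pixel columns grow to the right and rows downward; lengths in m; the calibration is good to about 2 mm. A picture is of the moment at which its call begins: read the wrist's pose just before it. camera_info takes no time and is no camera call; for the wrist camera it gives the pose at the moment of the call.
- r.finish_job(): hands the job in; it is judged then, once.
The state is a dict: "time_s": time; "joints": joint angles; "joint_velocities": joint speeds; "effort": joint torques, N m; "tcp_pos": TCP position; "ee_rot": TCP orientation; "wrist_force": force on the tool from outside, world axes, zero at the start; "moment": the same for the moment, N m; "gripper_width": opening from 0.0 (shut) to 1.0 (fully open); "gripper_force": force on a finger pad.
Only numpy, scipy, OpenCV 4.12 (cv2) and the standard library are available. Lean on these libraries where they do the work, as an engineer would, in place of code of your own. Each camera call takes 0.05 s, during which the arm holds its last target. There are 200 camera calls.

### The job

Slide the black battery module along the fixture plate until it is hard up against both the side rail and the two end stops, then push the toggle clamp's handle down past its over-centre point so that it locks and the rubber pad holds the module there. Push gently (never more than about 30 N on the module or on the handle), leave the module flat on the plate and do not disturb the other things on the bench.

Things in the scene. Friction and masses are not known exactly. Their poses are not given: they have to be found in the camera images.
- fixture: Fixed aluminium plate 360 x 150 x 12 mm on the bench; clamp handle at its +x end. Origin: centre of its underside, z up. Called F below; all x, y, z (mm) are in F. Clamp base: x 16 to 102, |y| < 25, side plates up to z 109. The open clamp arm, 14 wide at y 0, rises from x 22, z 78 to about x -25, z 140; locked, it lies level at z 80.
- stop_ends (a point): Midway between the two steel end stops, at x 0, y 0, z 12 of F. The stops (18 wide, at y -26 and +26, tops at z 32) have their faces at x 0, looking to -x.
- rail_mid (a point): Middle of the steel side rail's face, at x -90, y -40, z 12 of F. The face runs along x from -170 to -10, looks to +y, top at z 30. The module is seated when its origin is at x -65, y 0 of F and its axes are parallel to F's.
- module: Loose black plastic battery module, a flat box 130 (x) x 80 (y) x 35 (z) mm, 0.3 to 0.55 kg, lying on the plate (top at z 47 of F). Origin: centre of its underside, z up; grey connector face at -x. Starts 15 to 50 mm short of the end stops, 14 to 28 mm off the side rail, turned up to 0.12 rad.
- handle (a joint): Handle angle, rad: 0 open (handle 0.96 above level), 0.96 on its end stop (level, locked). Starts 0 to 0.05. Its end moves to +x of F and down. Free (about 1 N) until the pad meets the module near 0.5; then up to some 12 N, 105 mm from the pivot, falling to nothing at the over-centre point 0.89; past it the clamp pulls it home by itself. Let go before, it springs back.
- handle_pivot (a point): Axis of the handle: a line along F's y through x 86, z 100 of F.
- handle_tip (a point): Centre of the handle's free end, 134 mm from the pivot on the handle's centre line. The black round grip is 18 mm in diameter and runs from 36 to 134 mm from the pivot.
- pad: Rubber pad under the clamp arm's spindle, 18 mm in diameter, 16 mm high, sprung. Origin: centre of its lower face. Open it hangs near x -44, z 90 of F; locked it presses on the module's top near x -33, y 0.
- bottle: Bystander: upright white bottle, 44 mm diameter, 110 mm high, origin at its base.
- screwdriver: Bystander: screwdriver, 160 mm long, lying on the bench.
- tray: Bystander: grey small-parts tray, 90 x 120 x 25 mm, origin under its centre.
There are look-alikes about, which are no part of the job. Leave any purple or red look-alike of the module alone.

How it is judged (in metres and radians):
On the way, in this order (a step that is already met when the one before it is completed fails the run):
1. the module is seated against end stops and side rail (within 1.5 mm, 0.03 rad) while the clamp is still open (x of module in the frame of fixture above -0.0665 m and y of module in the frame of fixture below 0.0015 m and angle between the x axis of module and the x axis of fixture, either way round below 0.03 rad and angle between module's own z axis and vertical below 0.05 rad and value of joint handle below 0.35 rad), for 0.2 s.
2. the handle is locked past its over-centre point with the pad pressing on the module (value of joint handle above 0.925 rad and contact force between pad and module above 15 N), for 0.2 s.
At the end, for the whole second after the job is handed in: The handle is at its end stop (above 0.925 rad) with the pad pressing on the module by more than 15 N, and the module lies flat and still, within 1.5 mm of the end stops and of the side rail and parallel to them within 0.03 rad (all of step 2 and x of module in the frame of fixture above -0.0665 m and y of module in the frame of fixture below 0.0015 m and angle between the x axis of module and the x axis of fixture, either way round below 0.03 rad and angle between module's own z axis and vertical below 0.05 rad and linear speed of module below 0.02 m/s); the robot touches nothing.
It fails at once if the robot pushes the module with more than 30 N (contact force between any of the fingers, the arm and module above 30 N).
It fails at once if the robot pushes the clamp handle with more than 30 N (contact force between any of the fingers, the arm and handle above 30 N).
It fails at once if a bystander is moved by more than 20 mm (distance of any of bottle, screwdriver, tray from where it was at the start of the episode above 0.02 m).
It also fails if it takes over 72 s, if anything falls off the work surface, if the arm or the gripper's body presses on something with over 40 N, if the wrist force passes 120 N, or if a joint passes its speed limit or range.

## Working session

There is one attempt and no reset: what is moved stays moved. The work goes in short steps, Python scripts to look and compute and a tool call to move; the robot and the scene stay as the last step left them, time stands still between calls to the robot, and variables do not carry over. Pictures are saved under pics/ and viewed, at most 10 in all, crops included, and the job is handed in when it is done.

Besides the shell and the picture viewer there is one more tool, called after "Request:" in YAML: its name, and indented under it one key for each argument. play_rows: Moves the arm, as the interface text tells. Scaled input: -1 to 1 covers 30 mm each way for a shift and 0.15 rad each way for a turn. Its arguments: {"type":"object","properties":{"commands":{"type":"string"},"grip":{"type":"number"}},"required":["commands"]}

```bash
mkdir -p pics; ls; python3 - <<'E'
from station import r,cams
import cv2,numpy as np
for n in("scene","side"):
    p,d=cams.capture(n); cv2.imwrite(f"pics/{n}0.png",p); np.save(f"pics/{n}0.npy",d)
    i=cams.camera_info(n); print(n,np.round(i["mtx"],1).tolist(),np.round(i["R"],3).tolist(),np.round(i["t"],3))
E
```

```text
pics
scene [[490.2, 0.0, 285.0], [0.0, 490.2, 214.0], [0.0, 0.0, 1.0]] [[0.825, 0.565, 0.02], [0.314, -0.429, -0.847], [-0.47, 0.705, -0.531]] [-0.463 -0.049  1.407]
side [[479.4, 0.0, 280.9], [0.0, 479.4, 215.7], [0.0, 0.0, 1.0]] [[-0.844, -0.536, 0.02], [-0.376, 0.563, -0.736], [0.383, -0.629, -0.677]] [0.446 0.302 1.165]
```

View pics/scene0.png

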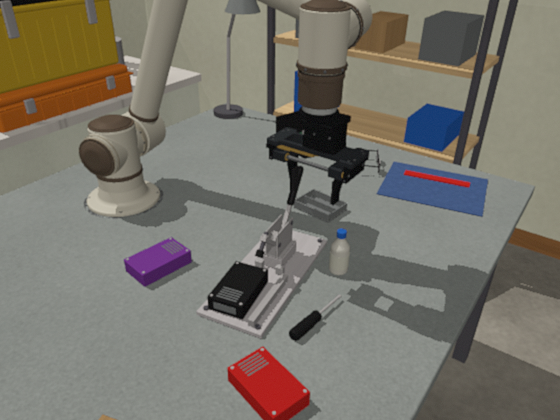

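View pics/side0.png

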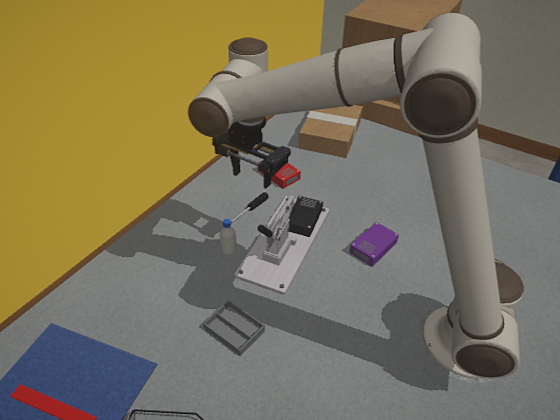

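The black module is at scene (238,288) and side (306,215). Its look-alikes are purple at scene (158,260) and red at (268,385). Only the black one lies on the plate by the clamp, so it fits the description. I'll measure it from depth and confirm it in a crop.

```bash
cat > h.py <<'E'
import numpy as np,cv2
from station import r,cams
def cloud(d,i):
    h,w=d.shape; u,v=np.meshgrid(np.arange(w),np.arange(h)); m=i["mtx"]
    c=np.stack([(u-m[0,2])/m[0,0]*d,(v-m[1,2])/m[1,1]*d,d],-1)
    return (c-np.asarray(i["t"]).ravel())@np.asarray(i["R"])
def ray(i,uv,z):
    m=i["mtx"];R=np.asarray(i["R"]);t=np.asarray(i["t"]).ravel()
    q=R.T@np.array([(uv[0]-m[0,2])/m[0,0],(uv[1]-m[1,2])/m[1,1],1]);o=-R.T@t
    return o+q*(z-o[2])/q[2]
def proj(i,X):
    c=np.asarray(i["R"])@X+np.asarray(i["t"]).ravel(); return (i["mtx"]@(c/c[2]))[:2]
E
python3 - <<'E'
from h import *
P=[]
for n in("scene","side"):
    p=cv2.imread(f"pics/{n}0.png");d=np.load(f"pics/{n}0.npy");i=cams.camera_info(n);W=cloud(d,i)
    box={"scene":(190,195,340,340),"side":(225,180,340,300)}[n]
    roi=np.zeros(d.shape,bool);roi[box[1]:box[3],box[0]:box[2]]=1
    g=p.max(2);sat=p.max(2).astype(int)-p.min(2)
    zb=np.median(W[roi&(abs(W[...,2])<.006)][:,2]); print(n,"bench z",zb)
    for nm,m in(("plate",roi&(abs(W[...,2]-.012)<.004)&(d>0)&(g>130)),("module",roi&(abs(W[...,2]-.047)<.005)&(d>0)&(g<90))):
        m=cv2.morphologyEx(m.astype(np.uint8),cv2.MORPH_OPEN,np.ones((2,2)))>0
        k,l,s,_=cv2.connectedComponentsWithStats(m.astype(np.uint8)); 
        if nm=="module": m=l==1+np.argmax(s[1:,4])
        X=W[m]; R=cv2.minAreaRect((X[:,:2]*1000).astype(np.float32)); print(nm,m.sum(),np.median(X[:,2]),R,cv2.boxPoints(R).round(0).tolist())
    b=box;cv2.imwrite(f"pics/{n}_c.png",cv2.resize(p[b[1]:b[3],b[0]:b[2]],None,fx=4,fy=4,interpolation=2))
E
python3 -c "
import cv2;a=cv2.imread('pics/scene_c.png');print(a.shape);b=cv2.imread('pics/side_c.png');print(b.shape)"
```

```text
scene bench z 0.000487360316242431
plate 1585 0.012256381071072459 ((711.3439331054688, -345.543701171875), (279.0601501464844, 1031.0780029296875), 25.348684310913086) [[365.0, 61.0], [806.0, -871.0], [1058.0, -752.0], [617.0, 180.0]]
module 1478 0.047261096783261854 ((757.0472412109375, -438.4783935546875), (118.93025970458984, 860.7992553710938), 36.003177642822266) [[456.0, -125.0], [962.0, -822.0], [1058.0, -752.0], [552.0, -55.0]]
side bench z 0.0002732331592154499
plate 1940 0.012066431280894142 ((386.910400390625, 325.9076843261719), (246.63516235351562, 1146.8934326171875), 23.730459213256836) [[43.0, 801.0], [505.0, -249.0], [731.0, -149.0], [269.0, 900.0]]
module 674 0.04685331778911944 ((537.7861328125, -154.1610870361328), (73.55313110351562, 166.8556671142578), 13.677084922790527) [[482.0, -82.0], [522.0, -244.0], [593.0, -227.0], [554.0, -64.0]]
(580, 600, 3)
(480, 460, 3)
```

View pics/scene_c.png

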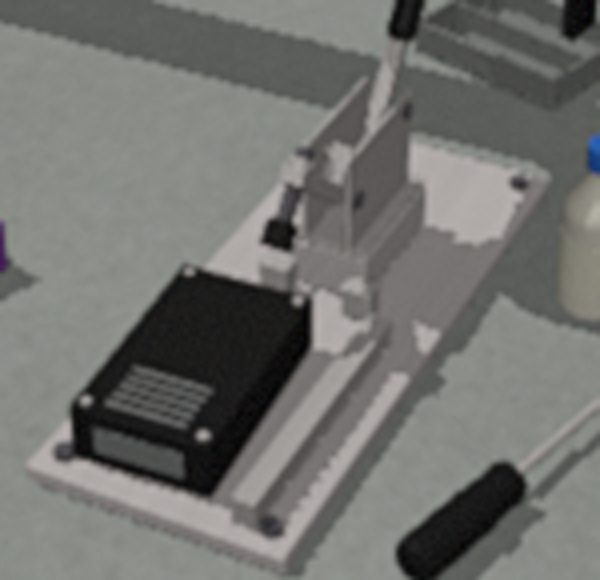

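View pics/side_c.png

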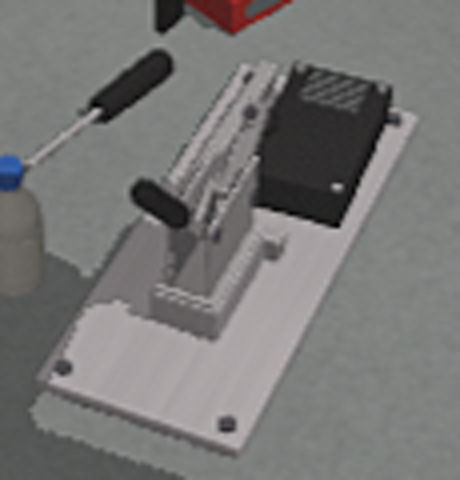

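Both crops confirm the black module: it lies on the plate beside the rail, with its grey connector face and label toward the near end at -x. Next I'll get the plate and module corners by casting rays.

```bash
cat > fit.py <<'E'
from h import *
def fit(obj,W): # 2D rigid
    a=obj.mean(0);b=W.mean(0);H=(obj-a).T@(W-b);th=np.arctan2(H[0,1]-H[1,0],H[0,0]+H[1,1])
    R=np.array([[np.cos(th),-np.sin(th)],[np.sin(th),np.cos(th)]]);t=b-R@a
    return th,t,(W-(obj@R.T+t))
def pts(n,cr,z):
    o={"scene":(190,195),"side":(225,180)}[n];i=cams.camera_info(n)
    return np.array([ray(i,(c[0]/4+o[0]-.4,c[1]/4+o[1]-.4),z)[:2] for c in cr])*1000
if __name__=="__main__":
    # plate: near-left(-180,+75) near-right(-180,-75) far-right(180,-75) far-left
    A=pts("scene",[(27,464),(285,556),(550,174)],.012); OA=np.array([(-180,75),(-180,-75),(180,-75)],float)
    B=pts("side",[(38,378),(240,446),(415,115)],.012); OB=np.array([(180,-75),(180,75),(-180,75)],float)
    for O,W in((OA,A),(OB,B),(np.r_[OA,OB],np.r_[A,B])):
        th,t,e=fit(O,W);print("plate",th,t.round(1),e.round(1).tolist())
    R=np.array([[np.cos(th),-np.sin(th)],[np.sin(th),np.cos(th)]])
    M=pts("scene",[(75,402),(188,267),(311,303),(213,442)],.047);OM=np.array([(-65,40),(65,40),(65,-40),(-65,-40)],float)
    N=pts("side",[(338,190),(258,165),(388,88)],.047);ON=np.array([(65,40),(65,-40),(-65,40)],float)
    for O,W in((OM,M),(ON,N),(np.r_[OM,ON],np.r_[M,N])):
        a,b,e=fit(O,W);print("module inF",a-th,(R.T@(b-t)).round(1),e.round(1).tolist())
    print(R@np.array([86+134*np.cos(.96),0])+t)
    p,d=cams.capture("wrist");cv2.imwrite("pics/w0.png",p)
E
python3 fit.py
```

```text
plate 1.7401947918591332 [542.1 -41. ] [[1.1, -0.9], [-1.3, -0.7], [0.2, 1.5]]
plate 1.7412294851703498 [542.8 -41.6] [[-1.9, -1.3], [2.0, -1.7], [-0.1, 3.0]]
plate 1.7404808013965114 [542.4 -41.3] [[0.7, -0.6], [-1.6, -0.4], [-0.1, 1.8], [-1.6, -1.5], [2.2, -2.0], [0.4, 2.7]]
module inF 0.037533316036134634 [-99.8  18.3] [[0.6, 4.0], [3.2, -3.4], [-1.1, -5.6], [-2.7, 5.1]]
module inF 0.058645581253804036 [-100.5   22.4] [[7.2, 0.1], [-9.1, -8.5], [2.0, 8.4]]
module inF 0.050547396517057974 [-100.2   20.1] [[1.4, 5.0], [5.6, -2.1], [1.6, -5.3], [-1.7, 5.1], [4.5, -1.1], [-11.9, -9.0], [0.4, 7.5]]
[514.88260245 119.18474032]
```

View pics/w0.png

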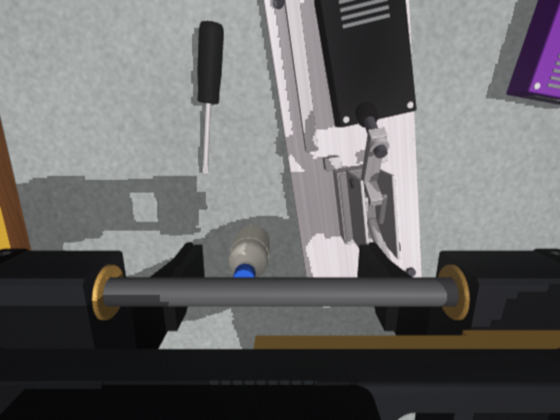

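Request:
play_rows:
  commands: "-0.86 -0.86 0 0 0 0.189;-0.86 -0.86 0 0 0 0.189;-0.86 -0.86 0 0 0 0.189;-0.86 -0.86 0 0 0 0.189;-0.86 -0.86 0 0 0 0.189;-0.86 -0.86 0 0 0 0.189;0 0 0 0 0 0;0 0 0 0 0 0;0 0 0 0 0 0"
  grip: 0

```text
time_s: 1.05
tcp_pos: [0.4708, -0.1545, 0.2225]
ee_rot: [[0.17, -0.986, 0.0], [-0.986, -0.17, 0.0], [0.0, -0.0, -1.0]]
wrist_force: [0.4, 0.1, 0.1]
gripper_width: 0.264
gripper_force: 0.0
```

```bash
python3 - <<'E'
from h import *
s=r.sense();print(s["tcp_pos"],np.round(s["ee_rot"],3).tolist(),s["wrist_force"],s["gripper_width"])
i=cams.camera_info("wrist");p,d=cams.capture("wrist");cv2.imwrite("pics/w1.png",p);np.save("pics/w1.npy",d);np.savez("pics/w1i.npz",**i)
print("purple",ray(cams.camera_info("scene"),(190,257),.03), ray(cams.camera_info("scene"),(143,283),.0))
E
```

```text
[ 0.47076093 -0.15447009  0.22251804] [[0.17, -0.986, 0.0], [-0.986, -0.17, 0.0], [0.0, -0.0, -1.0]] [0.42786071 0.0882094  0.06290333] 0.2641425003074226
purple [ 0.38072918 -0.12396653  0.03      ] [ 0.33343685 -0.22713213  0.        ]
```

View pics/w1.png

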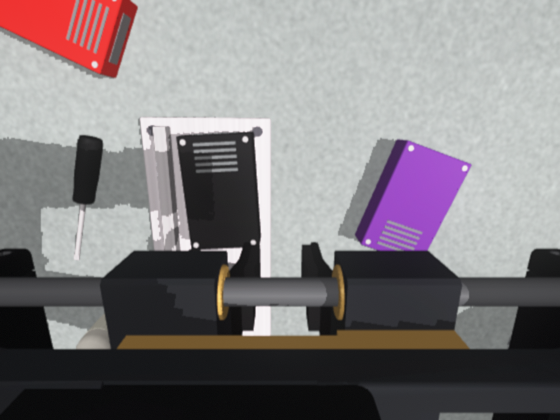

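```bash
cat > toF.py <<'E'
from h import *
th=1.7405;T=np.array([542.4,-41.3]);R2=np.array([[np.cos(th),-np.sin(th)],[np.sin(th),np.cos(th)]])
F=lambda X:R2.T@(np.asarray(X)[:2]*1000-T)
E
python3 - <<'E'
from toF import *
i=dict(np.load("pics/w1i.npz"))
for n,uv,z in(("plate -x+y",(270,118.5),.012),("plate -x-y",(140,118.5),.012),("plate +y edge",(271,300),.012),
 ("mod -x-y",(177,135),.047),("mod -x+y",(258,131),.047),("mod +y",(262,245),.047),("mod +x-y",(190,251),.047),("rail top inner near",(166,126),.030),("rail inner",(184,245),.03)):
    print(n,F(ray(i,uv,z)).round(1))
d=np.load("pics/w1.npy");W=cloud(d,i);p=cv2.imread("pics/w1.png")
m=(abs(W[...,2]-.047)<.003)&(d>0);m[:120]=0;m[250:]=0;m[:,:170]=0;m[:,270:]=0
X=np.array([F(w) for w in W[m]]);R=cv2.minAreaRect(X.astype(np.float32));print(cv2.boxPoints(R).round(1).tolist(),R)
E
```

```text
plate -x+y [-178.    78.1]
plate -x-y [-177.9  -70. ]
plate +y edge [55.6 77.5]
mod -x-y [-160.9  -18.3]
mod -x+y [-165.    66.6]
mod +y [-37.6  68.9]
mod +x-y [-30.  -14.8]
rail top inner near [-169.8  -34.9]
rail inner [-30.7 -26.7]
[[-164.10000610351562, 59.29999923706055], [-160.1999969482422, -20.5], [-30.200000762939453, -14.100000381469727], [-34.099998474121094, 65.69999694824219]] ((-97.16261291503906, 22.61026382446289), (130.12948608398438, 79.90505981445312), 2.814262628555298)
```

Request:
play_rows:
  commands: "0 0 -1 0 0 0;0 0 -1 0 0 0;0 0 -1 0 0 0;0 0 -1 0 0 0;0 0 -0.8 0 0 0;0 0 0 0 0 0;0 0 0 0 0 0;0 0 0 0 0 0"

```text
time_s: 1.9
tcp_pos: [0.4717, -0.1546, 0.0799]
ee_rot: [[0.17, -0.985, 0.003], [-0.985, -0.17, -0.0], [0.001, -0.003, -1.0]]
wrist_force: [0.2, 0.5, 0.2]
gripper_width: 0.006
gripper_force: 0.0
```

Request:
play_rows:
  commands: "0 0 -0.7 0 0 0;0 0 -0.7 0 0 0;0 0 -0.4 0 0 0;0 0 -0.2 0 0 0;0 0 0 0 0 0;0.2 0.034 0 0 0 0;0.1 0.017 0 0 0 0;0.07 0.012 0 0 0 0;0.07 0.012 0 0 0 0;0 0 0 0 0 0;0 0 0 0 0 0"

```text
time_s: 3.0
tcp_pos: [0.4833, -0.1525, 0.0186]
ee_rot: [[0.169, -0.986, -0.0], [-0.986, -0.169, 0.0], [-0.0, 0.0, -1.0]]
wrist_force: [0.5, 0.8, 0.1]
gripper_width: 0.007
gripper_force: 0.0
```

Request:
play_rows:
  commands: "0.05 0.0086 0 0 0 0;0.05 0.0086 0 0 0 0;0.05 0.0086 0 0 0 0;0.05 0.0086 0 0 0 0;0.05 0.0086 0 0 0 0;0.05 0.0086 0 0 0 0;0.05 0.0086 0 0 0 0;0.05 0.0086 0 0 0 0"

```text
time_s: 3.8
tcp_pos: [0.4957, -0.1504, 0.0184]
ee_rot: [[0.169, -0.986, 0.0], [-0.986, -0.169, 0.0], [-0.0, -0.0, -1.0]]
wrist_force: [-3.0, -0.2, 0.4]
gripper_width: 0.005
gripper_force: 1.0
```

Request:
play_rows:
  commands: "0.05 0.0086 0 0 0 0;0.05 0.0086 0 0 0 0;0.05 0.0086 0 0 0 0;0.033 0.0057 0 0 0 0;0 0 0 0 0 0"

```text
time_s: 4.3
tcp_pos: [0.5013, -0.1495, 0.0186]
ee_rot: [[0.169, -0.986, 0.001], [-0.986, -0.169, -0.0], [0.0, -0.001, -1.0]]
wrist_force: [-0.8, -0.7, -1.7]
gripper_width: -0.0
gripper_force: 0.5
```

Request:
play_rows:
  commands: "0.033 0.0057 0 0 0 0;0 0 0 0 0 0"

```text
time_s: 4.5
tcp_pos: [0.502, -0.1493, 0.0186]
ee_rot: [[0.169, -0.986, 0.0], [-0.986, -0.169, -0.0], [0.0, -0.0, -1.0]]
wrist_force: [-1.3, 0.3, 0.1]
gripper_width: 0.007
gripper_force: 0.6
```

Request:
play_rows:
  commands: "0.033 0.0057 0 0 0 0;0 0 0 0 0 0"

```text
time_s: 4.7
tcp_pos: [0.503, -0.1492, 0.0186]
ee_rot: [[0.169, -0.986, 0.0], [-0.986, -0.169, -0.0], [0.0, -0.0, -1.0]]
wrist_force: [-1.8, -0.8, -0.3]
gripper_width: 0.005
gripper_force: 0.7
```

Request:
play_rows:
  commands: "0.033 0.0057 0 0 0 0;0 0 0 0 0 0"

```text
time_s: 4.9
tcp_pos: [0.504, -0.149, 0.0186]
ee_rot: [[0.169, -0.986, 0.0], [-0.986, -0.169, -0.0], [0.0, -0.0, -1.0]]
wrist_force: [-1.4, -0.2, -0.7]
gripper_width: 0.006
gripper_force: 0.6
```

Request:
play_rows:
  commands: "0.025 0.0043 0 0 0 0;0 0 0 0 0 0"

```text
time_s: 5.1
tcp_pos: [0.5048, -0.1488, 0.0186]
ee_rot: [[0.169, -0.986, 0.0], [-0.986, -0.169, -0.0], [0.0, -0.0, -1.0]]
wrist_force: [-2.0, -0.1, -0.5]
gripper_width: 0.007
gripper_force: 0.7
```

Request:
play_rows:
  commands: "0.02 0.0034 0 0 0 0;0 0 0 0 0 0"

```text
time_s: 5.3
tcp_pos: [0.5051, -0.1488, 0.0185]
ee_rot: [[0.169, -0.986, -0.0], [-0.986, -0.169, 0.0], [-0.0, 0.0, -1.0]]
wrist_force: [-1.9, 0.0, 0.4]
gripper_width: 0.006
gripper_force: 0.9
```

Request:
play_rows:
  commands: "0.025 0.0043 0 0 0 0;0 0 0 0 0 0"

```text
time_s: 5.5
tcp_pos: [0.5052, -0.1486, 0.0184]
ee_rot: [[0.169, -0.986, -0.002], [-0.986, -0.169, 0.0], [-0.0, 0.002, -1.0]]
wrist_force: [-3.0, 0.0, 1.3]
gripper_width: 0.004
gripper_force: 1.8
```

Request:
play_rows:
  commands: "0.025 0.0043 0 0 0 0;0 0 0 0 0 0"

```text
time_s: 5.7
tcp_pos: [0.5053, -0.1486, 0.0184]
ee_rot: [[0.169, -0.986, -0.003], [-0.986, -0.169, 0.0], [-0.001, 0.003, -1.0]]
wrist_force: [-5.5, -1.4, 2.7]
gripper_width: 0.006
gripper_force: 2.8
```

Request:
play_rows:
  commands: "0.025 0.0043 0 0 0 0;0 0 0 0 0 0"

```text
time_s: 5.9
tcp_pos: [0.5053, -0.1485, 0.0184]
ee_rot: [[0.169, -0.986, -0.004], [-0.986, -0.169, 0.0], [-0.001, 0.004, -1.0]]
wrist_force: [-6.1, -0.0, 4.6]
gripper_width: 0.006
gripper_force: 3.5
```

Request:
play_rows:
  commands: "-0.2 -0.034 0 0 0 0;-0.194 -0.034 0 0 0 0;0 0 0.67 0 0 0;0.127 -0.739 0 0 0 0;0.127 -0.739 0 0 0 0;0.127 -0.739 0 0 0 0;0.127 -0.739 0 0 0 0;0.723 0.124 0 0 0 0;0.723 0.124 0 0 0 0;0.723 0.124 0 0 0 0;0 0 0 0 0 0;0 0 0 0 0 0;0 0 0 0 0 0"

```text
time_s: 7.2
tcp_pos: [0.5752, -0.2279, 0.0386]
ee_rot: [[0.169, -0.986, -0.0], [-0.986, -0.169, 0.0], [-0.0, 0.0, -1.0]]
wrist_force: [-0.0, 0.2, -0.1]
gripper_width: 0.004
gripper_force: 0.0
```

```bash
python3 - <<'E'
from toF import *
s=r.sense();print(F(s["tcp_pos"]),s["tcp_pos"][2],s["wrist_force"])
p,d=cams.capture("scene");i=cams.camera_info("scene");W=cloud(d,i)
m=(abs(W[...,2]-.047)<.003)&(d>0)&(p.max(2)<90)
X=np.array([F(w) for w in W[m]]);X=X[(X[:,0]>-180)&(X[:,0]<0)&(abs(X[:,1])<75)];R=cv2.minAreaRect(X.astype(np.float32));print(cv2.boxPoints(R).round(1).tolist(),R)
E
```

```text
[-189.50488005   -0.81684707] 0.03855660758934322 [-0.02849126  0.19434799 -0.09766543]
[[-184.1999969482422, -34.0], [-52.400001525878906, -65.80000305175781], [-34.20000076293945, 9.5], [-166.0, 41.29999923706055]] ((-109.17635345458984, -12.25613784790039), (77.48570251464844, 135.5806427001953), 76.41987609863281)
```

Request:
play_rows:
  commands: "0 0 -0.4 0 0 0;0 0 -0.27 0 0 0;0 0 0 0 0 0;-0.0225 0.131 0 0 0 0;-0.0225 0.131 0 0 0 0;-0.0085 0.0493 0 0 0 0;-0.0085 0.0493 0 0 0 0;-0.0085 0.0493 0 0 0 0;-0.0085 0.0493 0 0 0 0;-0.0085 0.0493 0 0 0 0;-0.0085 0.0493 0 0 0 0;-0.0085 0.0493 0 0 0 0;-0.0085 0.0493 0 0 0 0;0 0 0 0 0 0"

```text
time_s: 8.65
tcp_pos: [0.5726, -0.2082, 0.0187]
ee_rot: [[0.169, -0.986, 0.0], [-0.986, -0.169, -0.0], [0.0, -0.0, -1.0]]
wrist_force: [0.0, -2.1, 1.0]
gripper_width: 0.001
gripper_force: 0.8
```

Request:
play_rows:
  commands: "-0.0085 0.0493 0 0 0 0;-0.0085 0.0493 0 0 0 0;-0.0085 0.0493 0 0 0 0;-0.0085 0.0493 0 0 0 0;-0.0085 0.0493 0 0 0 0;-0.0085 0.0493 0 0 0 0;-0.0085 0.0493 0 0 0 0;-0.0085 0.0493 0 0 0 0;0 0 0 0 0 0"

```text
time_s: 9.55
tcp_pos: [0.5706, -0.1962, 0.0186]
ee_rot: [[0.169, -0.986, 0.0], [-0.986, -0.169, 0.0], [-0.0, -0.0, -1.0]]
wrist_force: [0.7, -2.1, 1.3]
gripper_width: 0.003
gripper_force: 0.9
```

Request:
play_rows:
  commands: "-0.0085 0.0493 0 0 0 0;-0.0085 0.0493 0 0 0 0;-0.0085 0.0493 0 0 0 0;-0.0085 0.0493 0 0 0 0;-0.0085 0.0493 0 0 0 0;-0.0085 0.0493 0 0 0 0;0 0 0 0 0 0"

```text
time_s: 10.25
tcp_pos: [0.569, -0.1873, 0.0186]
ee_rot: [[0.169, -0.986, 0.0], [-0.986, -0.169, 0.0], [-0.0, -0.0, -1.0]]
wrist_force: [0.6, -1.8, 1.9]
gripper_width: 0.01
gripper_force: 1.1
```

Request:
play_rows:
  commands: "-0.0057 0.0329 0 0 0 0;-0.0057 0.0329 0 0 0 0;-0.0057 0.0329 0 0 0 0;0 0 0 0 0 0"

```text
time_s: 10.65
tcp_pos: [0.5684, -0.1844, 0.0186]
ee_rot: [[0.169, -0.986, 0.0], [-0.986, -0.169, 0.0], [-0.0, -0.0, -1.0]]
wrist_force: [0.9, -2.9, 3.0]
gripper_width: 0.004
gripper_force: 1.2
```

Request:
play_rows:
  commands: "-0.0057 0.0329 0 0 0 0;-0.0057 0.0329 0 0 0 0;0 0 0 0 0 0"

```text
time_s: 10.95
tcp_pos: [0.5681, -0.1825, 0.0186]
ee_rot: [[0.169, -0.986, -0.0], [-0.986, -0.169, 0.0], [-0.0, 0.0, -1.0]]
wrist_force: [1.2, -2.7, 2.2]
gripper_width: 0.002
gripper_force: 1.3
```

Request:
play_rows:
  commands: "-0.0057 0.0329 0 0 0 0;0 0 0 0 0 0"

```text
time_s: 11.15
tcp_pos: [0.568, -0.1815, 0.0186]
ee_rot: [[0.169, -0.986, 0.0], [-0.986, -0.169, 0.0], [-0.0, -0.0, -1.0]]
wrist_force: [0.7, -2.3, 1.8]
gripper_width: 0.004
gripper_force: 1.4
```

Request:
play_rows:
  commands: "-0.0057 0.0329 0 0 0 0;0 0 0 0 0 0"

```text
time_s: 11.35
tcp_pos: [0.5678, -0.1805, 0.0186]
ee_rot: [[0.169, -0.986, 0.0], [-0.986, -0.169, 0.0], [-0.0, -0.0, -1.0]]
wrist_force: [0.8, -3.5, 1.7]
gripper_width: 0.005
gripper_force: 1.4
```

Request:
play_rows:
  commands: "-0.0057 0.0329 0 0 0 0;0 0 0 0 0 0"

```text
time_s: 11.55
tcp_pos: [0.5675, -0.1804, 0.0186]
ee_rot: [[0.169, -0.986, -0.0], [-0.986, -0.169, -0.001], [0.001, 0.0, -1.0]]
wrist_force: [0.8, -5.7, 0.6]
gripper_width: 0.008
gripper_force: 3.2
```

Request:
play_rows:
  commands: "-0.0043 0.0247 0 0 0 0;0 0 0 0 0 0"

```text
time_s: 11.75
tcp_pos: [0.5673, -0.1803, 0.0186]
ee_rot: [[0.169, -0.986, -0.0], [-0.986, -0.169, -0.002], [0.001, 0.001, -1.0]]
wrist_force: [1.0, -9.0, 1.2]
gripper_width: 0.005
gripper_force: 4.5
```

Request:
play_rows:
  commands: "-0.0043 0.0247 0 0 0 0;0 0 0 0 0 0"

```text
time_s: 11.95
tcp_pos: [0.567, -0.1803, 0.0186]
ee_rot: [[0.169, -0.986, -0.001], [-0.986, -0.169, -0.002], [0.002, 0.001, -1.0]]
wrist_force: [0.5, -11.8, 1.3]
gripper_width: 0.007
gripper_force: 5.9
```

Request:
play_rows:
  commands: "0.084 -0.493 0 0 0 0;0 0 1 0 0 0;0 0 1 0 0 0;-0.986 -0.169 0.9 0 0 0;-0.986 -0.169 0.9 0 0 0;-0.986 -0.169 0.9 0 0 0;-0.084 0.493 0.9 0 0 0;-0.084 0.493 0 0 0 0;0 0 0 0 0 0;0 0 0 0 0 0;0 0 0 0 0 0"

```text
time_s: 13.05
tcp_pos: [0.4758, -0.1787, 0.1856]
ee_rot: [[0.169, -0.986, -0.002], [-0.986, -0.169, 0.001], [-0.001, 0.002, -1.0]]
wrist_force: [0.2, -0.1, -0.8]
gripper_width: 0.004
gripper_force: 0.0
```

```bash
python3 - <<'E'
from toF import *
s=r.sense();print(F(s["tcp_pos"]),s["tcp_pos"][2],s["wrist_force"])
i=cams.camera_info("wrist");p,d=cams.capture("wrist");W=cloud(d,i)
cv2.imwrite("pics/w2.png",p);np.save("pics/w2.npy",d);np.savez("pics/w2i.npz",**i)
def rect(m,lo,hi):
    X=np.array([F(w) for w in W[m]]);X=X[(X>lo).all(1)&(X<hi).all(1)]
    R=cv2.minAreaRect(X.astype(np.float32));print(len(X),cv2.boxPoints(R).round(1).tolist(),np.round(R[1],1),round(R[2],2))
g=p.max(2)
rect((abs(W[...,2]-.047)<.003)&(d>0),(-150,-60),(10,60))
rect((abs(W[...,2]-.030)<.003)&(d>0)&(g>100),(-185,-70),(10,-30))
rect((abs(W[...,2]-.012)<.003)&(d>0),(-190,-85),(-100,85))
E
```

```text
[-124.13998291   88.86297833] 0.1855524033966065 [ 0.24263958 -0.10035092 -0.78543149]
4463 [[-129.60000610351562, -35.70000076293945], [-59.099998474121094, -35.900001525878906], [-58.900001525878906, 44.099998474121094], [-129.39999389648438, 44.29999923706055]] [80.  70.5] 89.88
1134 [[-169.8000030517578, -50.70000076293945], [-41.79999923706055, -52.29999923706055], [-41.599998474121094, -38.099998474121094], [-169.60000610351562, -36.5]] [ 14.2 128. ] 89.27
6806 [[-179.5, -71.80000305175781], [-100.0, -72.0], [-99.69999694824219, 77.5], [-179.1999969482422, 77.5999984741211]] [149.5  79.5] 89.88
```

View pics/w2.png

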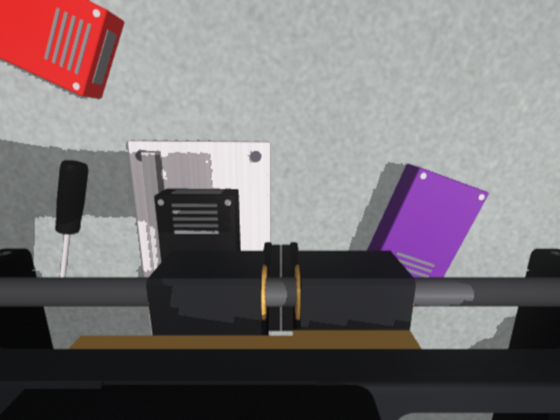

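Request:
play_rows:
  commands: "-0.158 0.92 0 0 0 0;0 0 -1 0 0 0;0 0 -1 0 0 0;0 0 -1 0 0 0;0 0 -1 0 0 0;0 0 -0.8 0 0 0;0 0 -0.5 0 0 0;0 0 -0.27 0 0 0;0 0 0 0 0 0;0.4 0.069 0 0 0 0;0.3 0.052 0 0 0 0;0.1 0.017 0 0 0 0;0.1 0.017 0 0 0 0;0.1 0.017 0 0 0 0;0 0 0 0 0 0"

```text
time_s: 14.6
tcp_pos: [0.5017, -0.1457, 0.0196]
ee_rot: [[0.169, -0.986, 0.0], [-0.986, -0.169, -0.0], [0.0, -0.0, -1.0]]
wrist_force: [0.3, -0.3, 1.3]
gripper_width: 0.006
gripper_force: 0.0
```

Request:
play_rows:
  commands: "0.033 0.0057 0 0 0 0;0 0 0 0 0 0"

```text
time_s: 14.8
tcp_pos: [0.5022, -0.1457, 0.0195]
ee_rot: [[0.169, -0.986, -0.0], [-0.986, -0.169, -0.0], [-0.0, 0.0, -1.0]]
wrist_force: [0.1, 0.6, -0.0]
gripper_width: 0.001
gripper_force: 0.0
```

Request:
play_rows:
  commands: "0.033 0.0057 0 0 0 0;0 0 0 0 0 0"

```text
time_s: 15.0
tcp_pos: [0.5034, -0.1455, 0.0195]
ee_rot: [[0.169, -0.986, 0.0], [-0.986, -0.169, -0.0], [0.0, -0.0, -1.0]]
wrist_force: [1.0, -0.6, 0.7]
gripper_width: 0.006
gripper_force: 0.0
```

Request:
play_rows:
  commands: "0.02 0.0034 0 0 0 0;0 0 0 0 0 0"

```text
time_s: 15.2
tcp_pos: [0.504, -0.1454, 0.0195]
ee_rot: [[0.169, -0.986, 0.0], [-0.986, -0.169, 0.0], [0.0, -0.0, -1.0]]
wrist_force: [0.1, -0.1, 0.4]
gripper_width: 0.007
gripper_force: 0.0
```

Request:
play_rows:
  commands: "0.02 0.0034 0 0 0 0;0 0 0 0 0 0"

```text
time_s: 15.4
tcp_pos: [0.5046, -0.1453, 0.0195]
ee_rot: [[0.169, -0.986, 0.0], [-0.986, -0.169, -0.0], [0.0, -0.0, -1.0]]
wrist_force: [0.5, -0.1, -0.2]
gripper_width: 0.001
gripper_force: 0.0
```

Request:
play_rows:
  commands: "0.02 0.0034 0 0 0 0;0 0 0 0 0 0"

```text
time_s: 15.6
tcp_pos: [0.5051, -0.1452, 0.0194]
ee_rot: [[0.169, -0.986, -0.0], [-0.986, -0.169, -0.0], [-0.0, 0.0, -1.0]]
wrist_force: [0.4, -0.6, 0.5]
gripper_width: 0.006
gripper_force: 0.0
```

Request:
play_rows:
  commands: "0.02 0.0034 0 0 0 0;0 0 0 0 0 0"

```text
time_s: 15.8
tcp_pos: [0.5052, -0.1451, 0.0194]
ee_rot: [[0.169, -0.986, -0.001], [-0.986, -0.169, -0.0], [-0.0, 0.001, -1.0]]
wrist_force: [-0.9, -0.5, 0.5]
gripper_width: 0.003
gripper_force: 0.7
```

Request:
play_rows:
  commands: "0.02 0.0034 0 0 0 0;0 0 0 0 0 0"

```text
time_s: 16.0
tcp_pos: [0.5053, -0.1451, 0.0193]
ee_rot: [[0.169, -0.986, -0.002], [-0.986, -0.169, -0.0], [-0.0, 0.002, -1.0]]
wrist_force: [-2.5, -0.2, 2.9]
gripper_width: 0.006
gripper_force: 1.9
```

Request:
play_rows:
  commands: "0.02 0.0034 0 0 0 0;0 0 0 0 0 0"

```text
time_s: 16.2
tcp_pos: [0.5056, -0.1452, 0.0193]
ee_rot: [[0.169, -0.986, -0.003], [-0.986, -0.169, -0.0], [-0.0, 0.003, -1.0]]
wrist_force: [-5.0, -2.1, 4.3]
gripper_width: 0.006
gripper_force: 2.7
```

Request:
play_rows:
  commands: "-0.15 -0.026 0 0 0 0;-0.343 -0.058 0 0 0 0;0 0 0.96 0 0 0;0 0 0.96 0 0 0;0 0 0.96 0 0 0;0 0 0.96 0 0 0;0 0 0.96 0 0 0;0 0 0.96 0 0 0;0 0 0.96 0 0 0;0 0 0.96 0 0 0;0.137 0.903 0 0 0 0;0.137 0.903 0 0 0 0;0.137 0.903 0 0 0 0;0.137 0.903 0 0 0 0;0.137 0.903 0 0 0 0;0.137 0.903 0 0 0 0;0.137 0.903 0 0 0 0;0.137 0.903 0 0 0 0;0 0 0 0 0 0;0 0 0 0 0 0"

```text
time_s: 18.2
tcp_pos: [0.5248, 0.0698, 0.2497]
ee_rot: [[0.171, -0.985, 0.0], [-0.985, -0.171, 0.0], [-0.0, -0.0, -1.0]]
wrist_force: [0.9, -0.8, 0.5]
gripper_width: 0.004
gripper_force: 0.0
```

```bash
python3 - <<'E'
from toF import *
s=r.sense();print(F(s["tcp_pos"]),s["tcp_pos"][2],s["wrist_force"])
p,d=cams.capture("scene");i=cams.camera_info("scene");W=cloud(d,i)
q,d2=cams.capture("side")
c=cv2.resize(q[150:310,220:350],None,fx=3,fy=3);c2=cv2.resize(p[120:340,190:350],None,fx=2.18,fy=2.18)[:480];cv2.imwrite("pics/c3.png",np.hstack([c2,c]))
m=(abs(W[...,2]-.047)<.003)&(d>0)&(p.max(2)<110)
X=np.array([F(w) for w in W[m]]);X=X[(X[:,0]>-180)&(X[:,0]<10)&(abs(X[:,1])<60)];R=cv2.minAreaRect(X.astype(np.float32));print(cv2.boxPoints(R).round(1).tolist(),R)
E
```

```text
[112.42768189  -1.42366238] 0.24965326946643632 [ 0.86808956 -0.844082    0.49812622]
[[-134.0, -40.400001525878906], [-1.7000000476837158, -40.70000076293945], [-1.5, 40.29999923706055], [-133.89999389648438, 40.599998474121094]] ((-67.78065490722656, -0.044940948486328125), (81.02639770507812, 132.33103942871094), 89.88623046875)
```

View pics/c3.png

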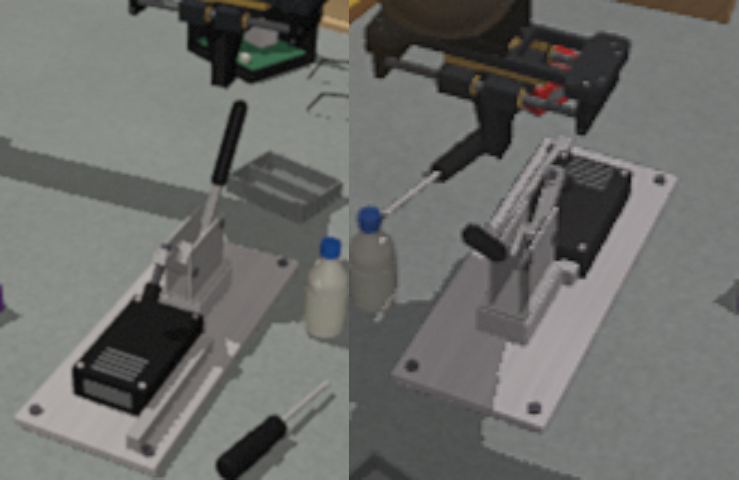

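The composite shows the module square against the rail and stops, with the measured y centre at 0.0 mm and yaw 0.002 rad. The handle is still open (left half, about 230,140) with the gripper above it. Next I'll push the handle along its arc.

Request:
play_rows:
  commands: "0 0 -0.9 0 0 0;0 0 -0.9 0 0 0;0 0 0 0 0 0;-0.045 0.263 0 0 0 0;-0.028 0.164 0 0 0 0;-0.028 0.164 0 0 0 0;-0.021 0.123 -0.091 0 0 0;-0.021 0.123 -0.091 0 0 0;-0.021 0.123 -0.091 0 0 0;-0.021 0.123 -0.091 0 0 0;-0.021 0.123 -0.091 0 0 0;0 0 0 0 0 0"

```text
time_s: 19.5
tcp_pos: [0.5183, 0.1058, 0.1814]
ee_rot: [[0.17, -0.986, -0.002], [-0.986, -0.17, -0.0], [0.0, 0.002, -1.0]]
wrist_force: [-1.1, -1.2, -0.2]
gripper_width: 0.007
gripper_force: 0.0
```

Request:
play_rows:
  commands: "-0.0167 0.0975 -0.117 0 0 0;-0.0167 0.0975 -0.117 0 0 0;-0.0167 0.0975 -0.117 0 0 0;-0.0167 0.0975 -0.117 0 0 0;-0.0167 0.0975 -0.117 0 0 0;-0.0167 0.0975 -0.117 0 0 0;0 0 0 0 0 0"

```text
time_s: 20.2
tcp_pos: [0.5152, 0.1232, 0.1603]
ee_rot: [[0.169, -0.986, -0.002], [-0.986, -0.169, -0.001], [0.0, 0.002, -1.0]]
wrist_force: [0.1, 0.2, 0.4]
gripper_width: 0.004
gripper_force: 0.0
```

Request:
play_rows:
  commands: "-0.0086 0.05 -0.103 0 0 0;-0.0086 0.05 -0.103 0 0 0;-0.0086 0.05 -0.103 0 0 0;-0.0086 0.05 -0.103 0 0 0;0 0 0 0 0 0"

```text
time_s: 20.7
tcp_pos: [0.515, 0.1292, 0.1495]
ee_rot: [[0.17, -0.985, 0.001], [-0.985, -0.17, -0.0], [0.0, -0.001, -1.0]]
wrist_force: [-1.8, 0.1, 5.4]
gripper_width: 0.003
gripper_force: 2.7
```

Request:
play_rows:
  commands: "-0.0086 0.05 -0.103 0 0 0;-0.0086 0.05 -0.103 0 0 0;-0.0086 0.05 -0.103 0 0 0;-0.0086 0.05 -0.103 0 0 0;0 0 0 0 0 0"

```text
time_s: 21.2
tcp_pos: [0.5142, 0.1346, 0.1385]
ee_rot: [[0.17, -0.985, 0.001], [-0.985, -0.17, -0.001], [0.001, -0.001, -1.0]]
wrist_force: [-2.3, -3.1, 12.1]
gripper_width: 0.002
gripper_force: 5.8
```

Request:
play_rows:
  commands: "-0.004 0.023 -0.088 0 0 0;-0.004 0.023 -0.088 0 0 0;-0.004 0.023 -0.088 0 0 0;0 0 0 0 0 0"

```text
time_s: 21.6
tcp_pos: [0.5137, 0.1373, 0.13]
ee_rot: [[0.17, -0.985, 0.001], [-0.985, -0.17, 0.0], [0.0, -0.001, -1.0]]
wrist_force: [-3.2, -0.9, 8.7]
gripper_width: 0.001
gripper_force: 4.4
```

Request:
play_rows:
  commands: "-0.004 0.023 -0.088 0 0 0;-0.004 0.023 -0.088 0 0 0;-0.004 0.023 -0.088 0 0 0;0 0 0 0 0 0"

```text
time_s: 22.0
tcp_pos: [0.5133, 0.1396, 0.1209]
ee_rot: [[0.17, -0.986, 0.001], [-0.986, -0.17, 0.001], [-0.0, -0.001, -1.0]]
wrist_force: [-0.7, 1.3, 3.7]
gripper_width: 0.003
gripper_force: 1.7
```

Request:
play_rows:
  commands: "-0.002 0.01 -0.06 0 0 0;-0.002 0.01 -0.06 0 0 0;0 0 0 0 0 0"

```text
time_s: 22.3
tcp_pos: [0.5127, 0.1397, 0.1163]
ee_rot: [[0.169, -0.986, -0.001], [-0.986, -0.169, -0.0], [0.0, 0.001, -1.0]]
wrist_force: [-0.4, -0.7, 0.6]
gripper_width: 0.006
gripper_force: 0.2
```

Request:
play_rows:
  commands: "0 0 -0.05 0 0 0;0 0 -0.05 0 0 0;0 0 0 0 0 0"

```text
time_s: 22.6
tcp_pos: [0.5125, 0.1395, 0.1133]
ee_rot: [[0.169, -0.986, -0.001], [-0.986, -0.169, -0.001], [0.0, 0.001, -1.0]]
wrist_force: [1.2, 0.1, 0.3]
gripper_width: 0.004
gripper_force: 0.0
```

Request:
play_rows:
  commands: "0 0 -0.05 0 0 0;0 0 0 0 0 0"

```text
time_s: 22.8
tcp_pos: [0.5128, 0.1397, 0.1122]
ee_rot: [[0.169, -0.986, -0.001], [-0.986, -0.169, -0.0], [0.0, 0.001, -1.0]]
wrist_force: [-0.1, 0.0, -0.2]
gripper_width: 0.001
gripper_force: 0.0
```

The contact force has dropped to zero, so the handle has gone over centre. I'll retreat and check.

Request:
play_rows:
  commands: "0 0 0.4 0 0 0;0 0 1 0 0 0;0 0 1 0 0 0;0 0 1 0 0 0;0 0 1 0 0 0;0 0 0 0 0 0;0 0 0 0 0 0;0 0 0 0 0 0"

```text
time_s: 23.6
tcp_pos: [0.5123, 0.1395, 0.2439]
ee_rot: [[0.169, -0.986, -0.001], [-0.986, -0.169, -0.0], [0.0, 0.002, -1.0]]
wrist_force: [-0.4, 0.0, -0.8]
gripper_width: 0.005
gripper_force: 0.0
```

```bash
python3 - <<'E'
from toF import *
p,d=cams.capture("scene");i=cams.camera_info("scene");W=cloud(d,i)
q,d2=cams.capture("side");W2=cloud(d2,cams.camera_info("side"))
c=cv2.resize(q[150:310,220:350],None,fx=3,fy=3);c2=cv2.resize(p[120:340,190:350],None,fx=2.18,fy=2.18)[:480];cv2.imwrite("pics/c4.png",np.hstack([c2,c]))
for n,P,D,w in(("scene",p,d,W),("side",q,d2,W2)):
    m=(w[...,2]>.09)&(w[...,2]<.125)&(D>0)&(P.max(2)<100)
    X=np.array([np.r_[F(v),v[2]*1000] for v in w[m]]);X=X[(X[:,0]>110)&(X[:,0]<240)&(abs(X[:,1])<20)]
    if len(X): print(n,len(X),X.min(0).round(),X.max(0).round(),np.polyfit(X[:,0],X[:,2],1))
m=(abs(W[...,2]-.047)<.003)&(d>0)&(p.max(2)<110)
X=np.array([F(w) for w in W[m]]);X=X[(X[:,0]>-180)&(X[:,0]<10)&(abs(X[:,1])<60)];print(cv2.minAreaRect(X.astype(np.float32)))
E
```

```text
scene 183 [110. -12.  95.] [215.   8. 111.] [1.77228065e-02 1.02820046e+02]
side 226 [110. -10.  96.] [221.   9. 114.] [-5.79724482e-03  1.07431430e+02]
((-67.66741943359375, -0.44244384765625), (80.78175354003906, 133.20054626464844), 89.79501342773438)
```

View pics/c4.png

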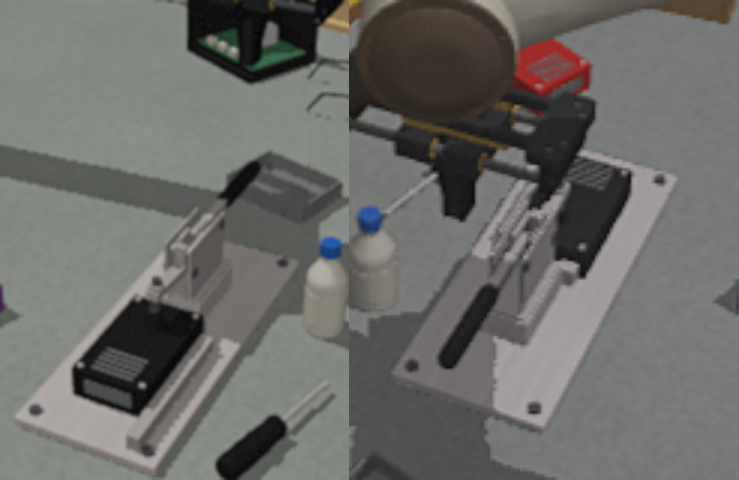

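The handle is level (slope about 0), the pad is on the module, and the module hasn't moved.

```bash
python3 -c "
from station import r
print(r.finish_job())"
```

```text
the job is handed in; nothing more can be done
None
```

I slid the module up against the side rail and both end stops, locked the clamp, and handed the job in at about 24 s of robot time. The last pictures show the handle level and the pad on the module. Wrist forces, read after each move, stayed below about 14 N, but the hand-in returned no verdict and I couldn't measure the pad's force.

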